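# Pass a graphite blank through the go gauge

### The job

Check the sawn graphite block that lies on the steel plate against the go gauge: with the fingertips, push it gently along the plate, through the gap between the two steel jaws, until it lies wholly on the green field beyond them. Slide it flat on the plate all the way, without pinching, lifting or tipping it or going round the jaws, and leave everything else on the bench where it is.

Things in the scene. Friction and masses are not known exactly. Their poses are not given: they have to be found in the camera images.
- gauge: The go gauge, fixed: bright ground-steel plate, 320 mm wide (its x, -160 to +160), 600 mm long (its y, -340 to +260), 12 mm thick, with two blued-steel jaws bolted on it. Origin: underside of the plate, under the middle of the gap between the jaws. Its y is the direction of travel, from the entry side (y below 0, where the block starts) through the gap to the green field (y above 0).
- gap (a point): Middle of the gap, on the plate's top; axes as the gauge's. The gap is 83 mm wide (x -41.5 to +41.5) and parallel from y = -25 to +25 mm; before it, y = -45 to -25, slanted lead-in faces widen it to a 103 mm mouth. Each jaw reaches out to 88 mm from the middle and stands 30 mm above the plate, its screw heads 5 mm more.
- field (a point): Middle of the painted green field on the plate's top, 142.5 mm past the middle of the gap; axes as the gauge's. The field is 180 mm wide (x) and 205 mm long (y), so it begins 15 mm after the jaws.
- block: The graphite block to check: dark grey, 80 mm wide (its x), 100 mm long (its y), 36 mm high, about 0.5 kg, pale chalk cross on top (long stroke along y). Origin: centre of its underside. Lies on the entry side, turned up to 30 degrees, up to 40 mm off the gap's middle line. Goes through lengthways with 1.5 mm to spare each side. Slides easily (friction about 0.3), stops when not pushed.
- spare: Bystander: a second graphite blank, same size, no chalk mark, on the bench to the right. Origin: centre of its underside.
- stub: Bystander: upright graphite rod stub, diameter 36 mm, 50 mm high, standing on the plate near its far long edge, beside or past the jaws. Origin: centre of its underside.
- master: Bystander: steel setting bar 20 x 83 x 25 mm high with a red band, lying on the plate near the edge next to the robot, past the jaws. Origin: centre of its underside.
- caliper: Bystander: digital caliper lying on the bench to the left, 235 mm long, 14 mm high. Origin: underside, near its slider.
- square: Bystander: engineer's square lying on the bench to the right, 85 x 130 mm, 14 mm high. Origin: underside of its stock.
- flask: Bystander: amber glass tea jar with steel cap, diameter 68 mm, 170 mm high, on the bench to the left. Origin: centre of its underside.
Not all that is in view belongs to the job. Leave any purple look-alike of the block alone.

How it is judged:
On the way:
1. the block is in the gap between the jaws, flat and lengthways (x of block in the frame of gauge between -0.006 and 0.006 m and y of block in the frame of gauge between -0.02 and 0.02 m and angle between the y axis of block and the y axis of gauge, either way round below 0.08 rad and z of block in the frame of gauge below 0.016 m).
At the end, for the whole second after the job is handed in: The block has gone lengthways through the gap and lies at rest, flat on the plate, on the green field: its centre 78 to 210 mm past the middle of the gap and within 52 mm of the middle line. No bystander has moved 20 mm (y of block in the frame of gauge between 0.078 and 0.21 m and x of block in the frame of gauge between -0.052 and 0.052 m and z of block in the frame of gauge between 0.009 and 0.015 m and angle between block's own z axis and vertical below 0.05 rad and linear speed of block below 0.01 m/s and distance of each of spare, stub, master, caliper, square, flask from where it was at the start of the episode below 0.02 m); the robot touches nothing.
It fails at once if the block is lifted off the plate (more than 6 mm) or tipped (z of block in the frame of gauge above 0.018 m or angle between block's own z axis and vertical above 0.12 rad).
It fails at once if the block is pushed off the plate (z of block in the frame of gauge below 0.004 m).
It fails at once if the brittle block is pinched or pressed hard by the fingers (over 30 N) (contact force between the fingers and block above 30 N).
It fails at once if something else on the bench is disturbed (moved 20 mm or knocked over) (distance of any of spare, stub, master, caliper, square, flask from where it was at the start of the episode above 0.02 m or angle between any of stub, flask's own z axis and vertical above 0.3 rad).
It also fails if it takes over 72 s, if anything falls off the work surface, if the arm or the gripper's body presses on something with over 40 N, if the wrist force passes 120 N, or if a joint passes its speed limit or range.

### The arm

A 6-joint arm with a two-finger parallel gripper is mounted at the origin on the work surface. World frame = base frame: x ahead of the robot, y to its left, z up, the work surface at z = 0. Lengths are in m, angles in rad, forces in N, time in s.
With the tool pointing down it reaches from about 0.35 to 1 m from the base axis. Payload 7.1 kg.
Tool frame: the origin (TCP) lies at the very end of the fingers, on their centre line; the grasp point (between the pads) lies 19 mm behind it (r.tcp_to_grasp is the distance from the TCP to the grasp point, in m); z points along the fingers, y is the line along which they close (so a half turn about z gives the same grasp; the last joint's range is limited). The gripper opens to 85 mm and grips with 20 to 120 N. Pads are 22 mm wide; open, the fingers measure 114 mm over their backs; the gripper's body (76 mm by 85 mm) begins 54 mm behind the grasp point. The pads swing forward as they close: fully open they stand 13 mm farther back than shut.
Start: joints at [-1.293, 0.423, 1.63, -0, 1.089, -0.019], TCP at [0.183, -0.598, 0.231] pointing down, gripper open.
Joint ranges: [-3, 3], [-0.9, 2.11], [0.09, 2.58], [-1.31, 4.45], [0.11, 2.69], [-2.54, 2.54]. Speed limits (rad/s): [2.39, 2.39, 3.01, 3.14, 3.14, 3.14].

### API

Orientations are given as a rotation vector (axis times angle).
In Python, from cell import r gives the robot as it stands.
- The arm moves only by the tool carry_out, never from a script. Its argument "steps" is a list of rows, each an object of numbers: "dx", "dy", "dz": the shift along the tool's x, y, z in mm; "yaw": the turn about the tool's z in rad. A call has 1 to 12 rows; each row shifts and turns the commanded pose from where the row before left it, along the tool's axes as they then stand; what a row does not reach is not made up. A row lasts 1/10 s, in which the tool goes at most 50 mm and 8.59 degrees, less where a joint would pass 70% of its speed; a pose out of reach is approached as far as the arm can. A call is refused whole if a number of a shift passes 50 or a number of a turn 0.15, either way. A call with a gripper value outside its range is refused whole. "hand" is the closure in counts, from 0 (fully open) to 255 (shut), set as the call begins (left out, the last holds). The fingers move at their own pace and stop on an object; the grip force is fixed at half the most. Time passes only in rows, so rows that do not move let the fingers close. It gives the time, the measured TCP pose, the force, the opening and the grip force at its end, in the units of the state.
- r.get_state(): the state, without advancing time (a new reading comes with each control period).
- r.capture(name): name is "side" or "top"; returns the picture (384x512x3 uint8, red, green, blue); there is no depth.
- r.calibration(name): a dict with "intrinsics" (3x3 intrinsics, pixels), "k1" (the pictures are not rectified: a ray, as slopes to the right and down, at radius r is drawn at 1 + k1 r^2 times it, then the intrinsics apply), "extrinsics" (4x4, takes a point from camera to world coordinates). Camera axes: x right, y down, z forward; pixel columns grow to the right and rows downward; lengths in m; the calibration is good to about 2 mm. A picture is of the moment at which its call begins. calibration takes no time and is no camera call.
- r.job_done(): hands the job in; it is judged then, once.
Trained networks look in the newest picture that a camera, given by its name, has taken for a name from the list of things; names that differ only in an ending like _2 or _b are one class to them, and where a whole thing is asked for, a point or a joint stands for the part that bears it (a point fixed in the world has none). Each returns a list of dicts, best first, with "p" (0 to 1); they miss things now and then, are a little off and sometimes report something else, mostly with a low value. They report only what shows in the picture. A call takes as long as a camera call. They do not tell look-alikes from the thing itself.
- r.find_in(camera, target): "bbox" ([left, top, width, height] in pixels, round what is visible of it).
- r.mark_of(camera, target): "point" ([row, column] in pixels: a listed point, or the origin of a listed thing).
The state is a dict: "time": time; "joint_pos": joint angles; "qd": joint speeds; "effort": joint torques, N m; "tcp_pos": TCP position; "tcp_rot": TCP orientation; "ft_force": force on the tool from outside, world axes, zero at the start; "torque": the same for the moment, N m; "gripper_width": finger opening in m; "gripper_force": force on a finger pad.
Only numpy, scipy, OpenCV 4.12 (cv2) and the standard library are available. Lean on these libraries where they do the work, as an engineer would, in place of code of your own. Each camera call takes 0.05 s, during which the arm holds its last target. There are 200 camera calls.

## Working session

There is one attempt and no reset: what is moved stays moved. The work goes in short steps, Python scripts to look and compute and a tool call to move; the robot and the scene stay as the last step left them, time stands still between calls to the robot, and variables do not carry over. Pictures are saved under pics/ and viewed, at most 10 in all, crops included, and the job is handed in when it is done.

Besides the shell and the picture viewer there is one more tool, called after "Call:" as name(argument=value, ...), one argument or row to a line, values as JSON. carry_out: Moves the arm, as the interface text tells. Its arguments: {"type":"object","properties":{"steps":{"type":"array"},"hand":{"type":"number"}},"required":["steps"]}

```bash
mkdir -p pics; ls; python3 - <<'E'
from cell import r
import cv2,numpy as np
for c in("top","side"):
    im=r.capture(c); cv2.imwrite(f"pics/{c}0.png",im[...,::-1])
    k=r.calibration(c); print(c,np.round(k["intrinsics"],1).tolist(),k["k1"],np.round(k["extrinsics"],3).tolist())
    for t in("block","gap","field","gauge","stub","master"):
        print(t,[(np.round(d["point"]).tolist(),round(d["p"],2)) for d in r.mark_of(c,t)[:3]])
s=r.get_state();print(s["time"],s["tcp_pos"],s["tcp_rot"],s["gripper_width"])
E
```

```text
pics
top [[493.5, 0.0, 255.2], [0.0, 493.5, 194.7], [0.0, 0.0, 1.0]] -0.15173858553648953 [[-0.011, -0.995, 0.101, 0.382], [-1.0, 0.011, -0.002, 0.009], [0.001, -0.101, -0.995, 1.766], [0.0, 0.0, 0.0, 1.0]]
block [([141.0, 360.0], 0.94), ([275.0, 342.0], 0.9), ([201.0, 289.0], 0.6)]
gap [([190.0, 239.0], 0.94)]
field [([150.0, 206.0], 0.67), ([185.0, 197.0], 0.58)]
gauge [([190.0, 240.0], 0.95)]
stub [([149.0, 204.0], 0.46)]
master [([223.0, 196.0], 0.68), ([189.0, 239.0], 0.21)]
side [[479.7, 0.0, 257.0], [0.0, 479.7, 185.1], [0.0, 0.0, 1.0]] -0.028021391592125435 [[-0.885, -0.354, 0.3, 0.039], [-0.464, 0.649, -0.603, 1.059], [0.019, -0.673, -0.739, 1.316], [0.0, 0.0, 0.0, 1.0]]
block [([156.0, 200.0], 0.93), ([165.0, 361.0], 0.85), ([111.0, 259.0], 0.69)]
gap [([195.0, 246.0], 0.89)]
field [([222.0, 220.0], 0.62)]
gauge [([196.0, 244.0], 0.92), ([203.0, 194.0], 0.36)]
stub [([204.0, 196.0], 0.72)]
master [([242.0, 253.0], 0.67)]
0.7 [ 0.18280219 -0.5976724   0.23134615] [ 3.10698999e+00  4.64493609e-01 -2.70110450e-05] 0.08516713558727594
```

```bash
python3 - <<'E'
import cv2,numpy as np
a=cv2.imread("pics/top0.png");b=cv2.imread("pics/side0.png")
x=cv2.resize(a[90:300,150:420],(800,600*800//771 if 0 else 600),interpolation=cv2.INTER_CUBIC)
cv2.imwrite("pics/top0c.png",x)
E
```

```text
(no output)
```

View pics/top0c.png

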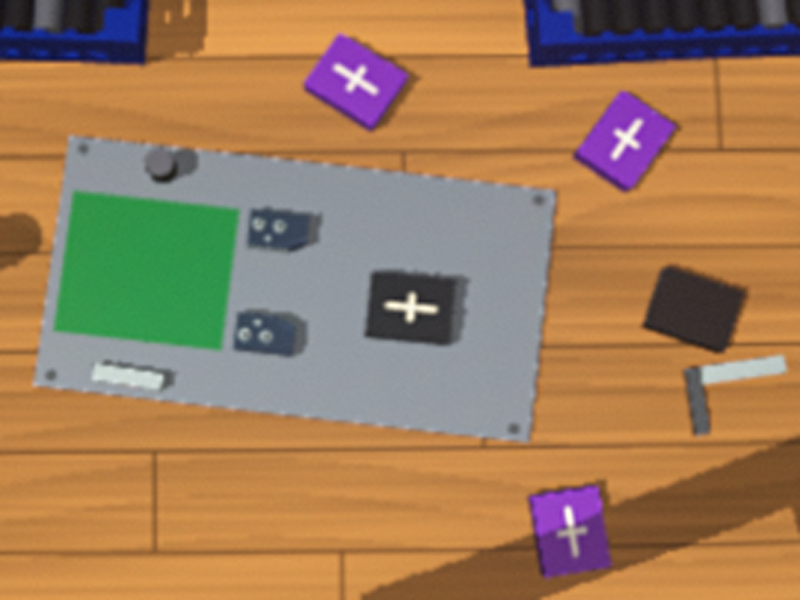

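View pics/top0.png

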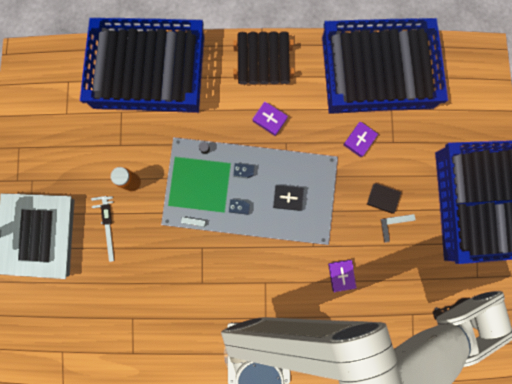

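The top view shows the plate tilted slightly. The block with the pale cross on dark grey is at (row 198, col 289). Look-alikes: purple crossed blocks at (119,270), (139,361) and (275,343), plus the unmarked spare at (197,384). Only the dark, chalk-crossed one on the plate fits, and the enlarged crop confirms it.

```bash
cat > h.py <<'E'
from cell import r
import cv2,numpy as np
from scipy.optimize import least_squares
def to_world(cam,uv,z):
    k=r.calibration(cam);K=np.array(k["intrinsics"]);T=np.array(k["extrinsics"])
    d=(np.asarray(uv,float)-K[:2,2])/np.array([K[0,0],K[1,1]])
    n=d.copy()
    for _ in range(20): n=d/(1+k["k1"]*(n**2).sum(-1,keepdims=True))
    w=np.c_[n,np.ones(len(n))]@T[:3,:3].T
    return (T[:3,3]+w*((z-T[2,3])/w[:,2:]))[:,:2]
def big(m,seed=None):
    n,l,s,c=cv2.connectedComponentsWithStats(m.astype(np.uint8))
    i=1+np.argmax(s[1:,4]) if seed is None else 1+np.argmin(np.hypot(*(c[1:]-seed).T)+1e3*(s[1:,4]<15))
    return l==i
def rect(cam,m,z):
    c=max(cv2.findContours(m.astype(np.uint8),cv2.RETR_EXTERNAL,cv2.CHAIN_APPROX_NONE)[0],key=len)[:,0]
    return cv2.minAreaRect((to_world(cam,c,z)*1000).astype(np.float32))
def moments(cam,m,z):
    v,u=np.nonzero(m);p=to_world(cam,np.c_[u,v],z)*1000
    w,V=np.linalg.eigh(np.cov(p.T));return p.mean(0),np.degrees(np.arctan2(V[1,1],V[0,1]))%180,np.sqrt(12*w)
def look(cam):
    im=r.capture(cam).astype(int);R,G,B=im[...,0],im[...,1],im[...,2]
    return im,R,G,B
E
python3 - <<'E'
from h import *
for cam,seed in(("top",(289,198)),("side",None)):
    im,R,G,B=look(cam)
    g=big((G>R+40)&(G>B+40));print(cam,"green",rect(cam,g,.012),moments(cam,g,.012))
    if cam=="top":
        sat=im.max(2)-im.min(2)
        pl=big((sat<45)&(im.sum(2)>300)&(np.indices(R.shape)[0]<250)&(np.indices(R.shape)[0]>130)&(np.indices(R.shape)[1]>155))
        print("plate",rect(cam,pl,.012))
        z=im[170:225,265:320].sum(2)//3
        print(z[10:45:1,5:45].tolist() if 0 else "")
        m=np.zeros(R.shape,bool);m[180:220,270:312]=(im.sum(2)/3<75)[180:220,270:312]|(R>180)[180:220,270:312]
        m=big(m);print("block",rect(cam,m,.048),moments(cam,m,.048),m.sum())
        c=np.zeros(R.shape,bool);c[185:212,277:303]=(R>150)[185:212,277:303];c=big(c)
        print("cross",rect(cam,c,.048),moments(cam,c,.048),c.sum())
cv2.imwrite("pics/s.png",cv2.resize(im[60:300,120:420,::-1].astype(np.uint8),(750,600)))
E
```

```text
top green ((600.1063842773438, 206.5703125), (203.51930236816406, 178.3369598388672), 82.52477264404297) (array([599.61586062, 206.32249613]), np.float64(82.72048383917293), array([178.28726806, 203.50262628]))
plate ((576.453857421875, 24.693695068359375), (602.4431762695312, 321.15985107421875), 82.46028900146484)

block ((545.6475219726562, -110.49180603027344), (98.08695983886719, 81.40707397460938), 83.32830047607422) (array([ 545.1451549 , -110.34083696]), np.float64(85.470349448514), array([83.39470563, 99.98835823])) 587
cross ((545.0676879882812, -110.7870101928711), (29.554000854492188, 54.53675079345703), 19.880634307861328) (array([ 544.95056654, -110.91721693]), np.float64(82.96658062727279), array([21.6184356 , 51.40848386])) 63
side green ((602.5352783203125, 202.26153564453125), (203.57203674316406, 178.41664123535156), 82.58031463623047) (array([601.25258064, 205.96453557]), np.float64(82.3812614487494), array([178.19771214, 203.80842395]))
```

View pics/s.png

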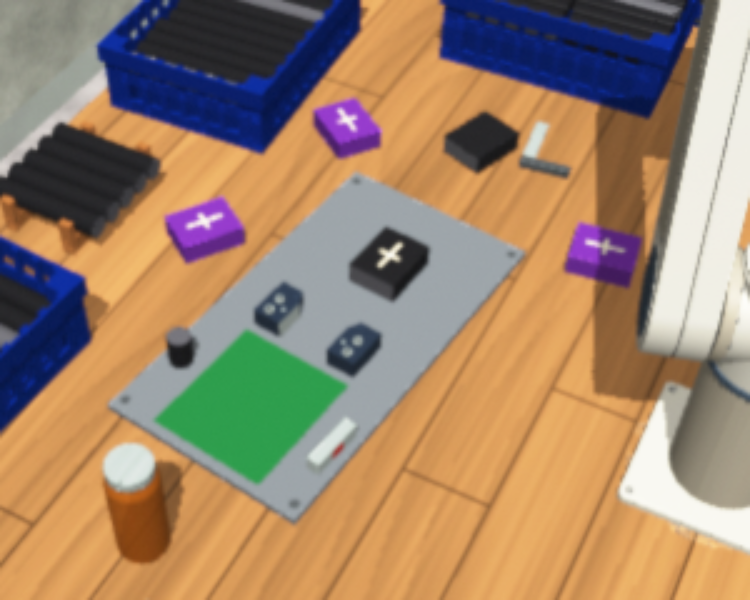

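The side view agrees: block on the plate's entry side, jaws and green field clear, bystanders away from the path. Gauge origin is about (581.6, 64.8) mm with y at 82.5°. In the gauge frame the block is at about (-13, -179), nearly straight.

Plan: push it sideways flush with two fingers, about 13 mm, then push it from behind.

Call:
carry_out(
  hand=120,
  steps=[
    {"yaw": 0.1425},
    {"yaw": 0.1425},
    {"yaw": 0.1425},
    {"dx": 16, "dy": -38},
    {"dx": 16, "dy": -38},
    {"dx": 16, "dy": -38},
    {"dx": 16, "dy": -38},
    {"dx": 16, "dy": -38},
    {"dx": 16, "dy": -38},
    {"dx": 16, "dy": -38},
    {"dx": 16, "dy": -38},
    {"dx": 16, "dy": -38},
  ],
)

```text
$.steps[0]: bad value
```

Call:
carry_out(
  hand=120,
  steps=[
    {"dx": 0, "dy": 0, "dz": 0, "yaw": 0.142},
    {"dx": 0, "dy": 0, "dz": 0, "yaw": 0.142},
    {"dx": 0, "dy": 0, "dz": 0, "yaw": 0.142},
    {"dx": 16, "dy": -38, "dz": 0, "yaw": 0},
    {"dx": 16, "dy": -38, "dz": 0, "yaw": 0},
    {"dx": 16, "dy": -38, "dz": 0, "yaw": 0},
    {"dx": 16, "dy": -38, "dz": 0, "yaw": 0},
    {"dx": 16, "dy": -38, "dz": 0, "yaw": 0},
    {"dx": 16, "dy": -38, "dz": 0, "yaw": 0},
    {"dx": 16, "dy": -38, "dz": 0, "yaw": 0},
    {"dx": 16, "dy": -38, "dz": 0, "yaw": 0},
    {"dx": 16, "dy": -38, "dz": 0, "yaw": 0},
  ],
)

```text
time: 2.0
tcp_pos: [0.3704, -0.2756, 0.2316]
tcp_rot: [3.135, -0.203, 0.001]
ft_force: [1.6, -0.1, 0.4]
gripper_width: 0.0452
gripper_force: 0.0
```

Call:
carry_out(
  steps=[
    {"dx": 16, "dy": -37, "dz": 0, "yaw": 0},
    {"dx": 16, "dy": -37, "dz": 0, "yaw": 0},
    {"dx": 16, "dy": -37, "dz": 0, "yaw": 0},
    {"dx": 16, "dy": -37, "dz": 0, "yaw": 0},
    {"dx": 16, "dy": -38, "dz": 0, "yaw": 0},
    {"dx": 0, "dy": 0, "dz": 40, "yaw": 0},
    {"dx": 0, "dy": 0, "dz": 40, "yaw": 0},
    {"dx": 0, "dy": 0, "dz": 40, "yaw": 0},
    {"dx": 0, "dy": 0, "dz": 40, "yaw": 0},
    {"dx": 0, "dy": 0, "dz": 30, "yaw": 0},
    {"dx": 0, "dy": 0, "dz": 0, "yaw": 0},
  ],
)

```text
time: 3.1
tcp_pos: [0.4703, -0.1022, 0.0382]
tcp_rot: [-3.134, 0.203, 0.011]
ft_force: [0.0, 0.7, 0.1]
gripper_width: 0.0451
gripper_force: 0.0
```

```bash
python3 - <<'E'
from h import *
for c in("top","side"):
    im=r.capture(c); cv2.imwrite(f"pics/{c}1.png",im[...,::-1])
a=cv2.imread("pics/top1.png")[140:260,230:350];b=cv2.imread("pics/side1.png")[110:250,200:360]
cv2.imwrite("pics/c1.png",np.hstack([cv2.resize(a,(400,400)),cv2.resize(b,(400,400))]))
E
```

```text
(no output)
```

View pics/c1.png

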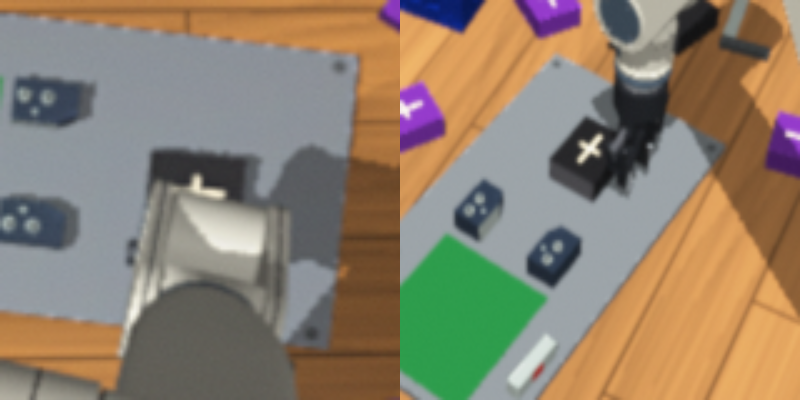

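The left half (top view) shows the gripper beside the near side of the block, at crop (210,230). The right half (side view) shows both fingers next to the block's side face with a small gap. Going lower and approaching to contact.

Call:
carry_out(
  steps=[
    {"dx": 0, "dy": 0, "dz": 8, "yaw": 0},
    {"dx": 0, "dy": 0, "dz": 8, "yaw": 0},
    {"dx": 6, "dy": 0, "dz": 0, "yaw": 0},
    {"dx": 6, "dy": 0, "dz": 0, "yaw": 0},
    {"dx": 4, "dy": 0, "dz": 0, "yaw": 0},
    {"dx": 3, "dy": 0, "dz": 0, "yaw": 0},
    {"dx": 2, "dy": 0, "dz": 0, "yaw": 0},
    {"dx": 2, "dy": 0, "dz": 0, "yaw": 0},
    {"dx": 2, "dy": 0, "dz": 0, "yaw": 0},
  ],
)

```text
time: 4.1
tcp_pos: [0.4975, -0.106, 0.0253]
tcp_rot: [-3.135, 0.203, 0.001]
ft_force: [-2.7, 0.6, 0.0]
gripper_width: 0.0455
gripper_force: 0.6
```

Call:
carry_out(
  steps=[
    {"dx": 2, "dy": 0, "dz": 0, "yaw": 0},
    {"dx": 2, "dy": 0, "dz": 0, "yaw": 0},
    {"dx": 2, "dy": 0, "dz": 0, "yaw": 0},
    {"dx": 1, "dy": 0, "dz": 0, "yaw": 0},
    {"dx": 1, "dy": 0, "dz": 0, "yaw": 0},
    {"dx": 0, "dy": 0, "dz": 0, "yaw": 0},
  ],
)

```text
time: 4.7
tcp_pos: [0.5059, -0.1072, 0.0253]
tcp_rot: [3.135, -0.203, 0.0]
ft_force: [-0.4, -0.0, 0.1]
gripper_width: 0.0447
gripper_force: 0.2
```

Call:
carry_out(
  steps=[
    {"dx": -10, "dy": 0, "dz": 0, "yaw": 0},
    {"dx": -10, "dy": 0, "dz": 0, "yaw": 0},
    {"dx": 0, "dy": 0, "dz": -40, "yaw": 0},
    {"dx": 0, "dy": 0, "dz": -40, "yaw": 0},
    {"dx": 24, "dy": 29, "dz": 0, "yaw": -0.14},
    {"dx": 0, "dy": 0, "dz": 0, "yaw": -0.143},
    {"dx": 0, "dy": 0, "dz": 0, "yaw": -0.143},
    {"dx": 0, "dy": 0, "dz": 0, "yaw": -0.143},
    {"dx": 0, "dy": 0, "dz": 0, "yaw": -0.143},
    {"dx": 0, "dy": 0, "dz": 0, "yaw": -0.143},
    {"dx": 0, "dy": 0, "dz": 0, "yaw": -0.143},
    {"dx": 0, "dy": 0, "dz": 0, "yaw": -0.143},
  ],
)

```text
time: 5.9
tcp_pos: [0.5048, -0.1362, 0.1051]
tcp_rot: [-2.743, -1.53, 0.001]
ft_force: [-0.7, -0.9, -0.2]
gripper_width: 0.0455
gripper_force: 0.0
```

Call:
carry_out(
  steps=[
    {"dx": 0, "dy": 0, "dz": 0, "yaw": -0.143},
    {"dx": 0, "dy": 0, "dz": 0, "yaw": -0.143},
    {"dx": 0, "dy": 0, "dz": 0, "yaw": -0.143},
    {"dx": 0, "dy": 0, "dz": 0, "yaw": 0},
  ],
)

```text
time: 6.3
tcp_pos: [0.5049, -0.1362, 0.1052]
tcp_rot: [-2.359, -2.073, 0.0]
ft_force: [0.3, 0.3, 0.2]
gripper_width: 0.0451
gripper_force: 0.0
```

```bash
cat >> h.py <<'E'
O=np.array([581.6,64.8]);A=np.radians(82.5)
ey=np.array([np.cos(A),np.sin(A)]);ex=np.array([ey[1],-ey[0]])
def gauge(p): q=np.asarray(p)-O;return np.round([q@ex,q@ey],1)
def tcp():
    from scipy.spatial.transform import Rotation as Rt
    s=r.get_state();x=Rt.from_rotvec(s["tcp_rot"]).as_matrix()[:,0]
    print("tcp gauge",gauge(np.array(s["tcp_pos"][:2])*1000),"z",round(s["tcp_pos"][2]*1000,1),"ang",round(np.degrees(np.arctan2(x[1],x[0]))-82.5,2),"t",s["time"])
def cross(cam,guess_uv):
    im,R,G,B=look(cam);u,v=guess_uv;m=(im.min(2)>105)&(R>140)
    w=np.zeros_like(m);w[v-12:v+13,u-14:u+15]=1
    m=big(m&w);c,a,d=moments(cam,m,.048);print(cam,"cross",gauge(c),"ang",round(a-82.5,1),d.round(),m.sum());return im
E
python3 - <<'E'
from h import *
tcp()
for c in("top","side"):
    im=r.capture(c); cv2.imwrite(f"pics/{c}2.png",im[...,::-1])
a=cv2.imread("pics/top2.png")[140:260,230:350];b=cv2.imread("pics/side2.png")[110:230,220:340]
cv2.imwrite("pics/c2.png",np.hstack([cv2.resize(a,(400,400)),cv2.resize(b,(400,400))]))
E
```

```text
tcp gauge [ -49.8 -209.3] z 105.2 ang 0.12 t 6.3
```

View pics/c2.png

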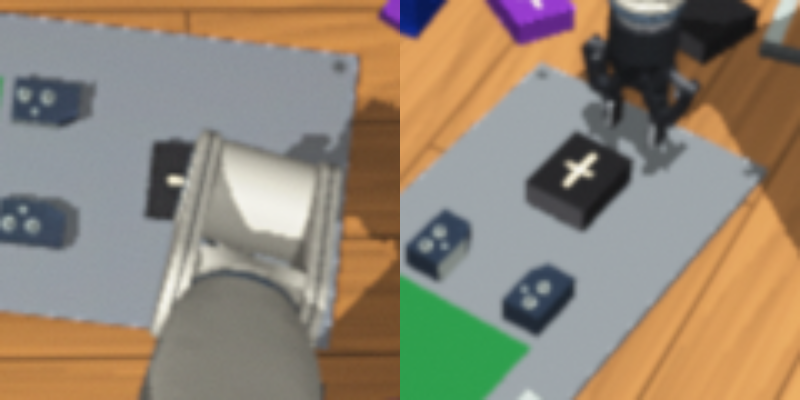

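The side half shows the cross at crop (580,172), i.e. image (274,162), with the fingers behind the block and clear of it. The block looks aligned.

Call:
carry_out(
  steps=[
    {"dx": -20, "dy": 17, "dz": 0, "yaw": 0},
    {"dx": -20, "dy": 17, "dz": 0, "yaw": 0},
    {"dx": -17, "dy": 16, "dz": 0, "yaw": 0},
    {"dx": 0, "dy": 0, "dz": 25, "yaw": 0},
    {"dx": 0, "dy": 0, "dz": 0, "yaw": 0},
  ],
)

```text
time: 6.9
tcp_pos: [0.5461, -0.1992, 0.078]
tcp_rot: [-2.362, -2.065, 0.003]
ft_force: [-0.6, -0.0, 0.0]
gripper_width: 0.0448
gripper_force: 0.0
```

```bash
cat >> h.py <<'E'
def proj(cam,P):
    k=r.calibration(cam);K=np.array(k["intrinsics"]);T=np.linalg.inv(np.array(k["extrinsics"]))
    q=np.c_[P,np.ones(len(P))]@T[:3].T;n=q[:,:2]/q[:,2:];n=n*(1+k["k1"]*(n**2).sum(1,keepdims=True))
    return n*[K[0,0],K[1,1]]+K[:2,2]
def blockfit(cam,x0,im=None):
    """Fit block pose (gauge x,y mm, angle deg): silhouette + cross against picture brightness."""
    im=r.capture(cam) if im is None else im
    g=im.astype(float).mean(2)
    def poly(q,pts,z):
        a=np.radians(q[2]);c,s=np.cos(a),np.sin(a);p=np.array(pts,float)
        X=q[0]+c*p[:,0]-s*p[:,1];Y=q[1]+s*p[:,0]+c*p[:,1]
        w=(O+X[:,None]*ex+Y[:,None]*ey)/1000
        return proj(cam,np.c_[w,np.full(len(p),z)])
    S=8;box=[(-40,-50),(40,-50),(40,50),(-40,50)]
    u0,v0=(poly(x0,[(0,0)],.048)[0]-40).astype(int)
    def fill(P):
        m=np.zeros((80*S,80*S),np.uint8);cv2.fillPoly(m,[np.round((P-[u0,v0]+.5)*S).astype(np.int32)],255)
        return cv2.resize(m,(80,80),interpolation=cv2.INTER_AREA)/255.
    obs=g[v0:v0+80,u0:u0+80]
    t,b=(lambda q:poly(q,box,.048)),(lambda q:poly(q,box,.012))
    sil=lambda q:fill(cv2.convexHull(np.r_[t(q),b(q)].astype(np.float32))[:,0])
    w=cv2.dilate((sil(x0)>0).astype(np.uint8),np.ones((9,9)))>0
    def cost(q):
        s,tp=sil(q),fill(t(q));c=np.maximum(fill(poly(q,[(-3,-26),(3,-26),(3,26),(-3,26)],.048)),fill(poly(q,[(-16,-3),(16,-3),(16,3),(-16,3)],.048)))
        M=np.stack([1-s,s-tp,tp-c,c],-1)[w];o=obs[w]
        k=np.linalg.lstsq(M,o,rcond=None)[0];return np.abs(M@k-o).mean()
    from scipy.optimize import minimize
    q=minimize(cost,x0,method="Nelder-Mead",options=dict(initial_simplex=np.array(x0)+np.array([[0,0,0],[5,0,0],[0,5,0],[0,0,4]]),xatol=.05,fatol=1e-3))
    print(cam,"block",q.x.round(2),"cost",round(q.fun,2));return q.x
E
python3 - <<'E'
from h import *
tcp();cross("side",(274,161))
im=cv2.imread("pics/top0.png")[...,::-1];print("start");blockfit("top",[-13,-178,0],im)
im=cv2.imread("pics/side0.png")[...,::-1];blockfit("side",[-13,-178,0],im)
print("now");blockfit("side",[0,-178,0])
E
```

```text
tcp gauge [  -0.7 -266.3] z 78.0 ang -0.16 t 6.9
side cross [  54.1 -195.7] ang 7.1 [31. 60.] 77
start
top block [ -11.71 -178.58    1.12] cost 13.54
side block [  -9.69 -181.22    0.39] cost 10.31
now
side block [-1.50e-01 -1.82e+02  2.60e-01] cost 10.04
```

The top and side fits put the block at about x = -1.7, y = -180 mm, angle about 0. That is well inside the 11.5 mm lead-in margin. Descending behind it, with the fingers slightly narrower to pass the gap.

Call:
carry_out(
  hand=150,
  steps=[
    {"dx": 0, "dy": 0, "dz": 20, "yaw": 0},
    {"dx": 0, "dy": 0, "dz": 20, "yaw": 0},
    {"dx": 0, "dy": 0, "dz": 14, "yaw": 0},
    {"dx": 6, "dy": 0, "dz": 0, "yaw": 0},
    {"dx": 6, "dy": 0, "dz": 0, "yaw": 0},
    {"dx": 4, "dy": 0, "dz": 0, "yaw": 0},
    {"dx": 3, "dy": 0, "dz": 0, "yaw": 0},
    {"dx": 3, "dy": 0, "dz": 0, "yaw": 0},
    {"dx": 3, "dy": 0, "dz": 0, "yaw": 0},
    {"dx": 3, "dy": 0, "dz": 0, "yaw": 0},
    {"dx": 3, "dy": 0, "dz": 0, "yaw": 0},
    {"dx": 3, "dy": 0, "dz": 0, "yaw": 0},
  ],
)

```text
time: 8.2
tcp_pos: [0.5527, -0.1657, 0.0264]
tcp_rot: [2.361, 2.072, 0.0]
ft_force: [-1.4, -0.8, 0.3]
gripper_width: 0.0351
gripper_force: 0.6
```

Call:
carry_out(
  steps=[
    {"dx": 4, "dy": 0, "dz": 0, "yaw": 0},
    {"dx": 4, "dy": 0, "dz": 0, "yaw": 0},
    {"dx": 4, "dy": 0, "dz": 0, "yaw": 0},
    {"dx": 4, "dy": 0, "dz": 0, "yaw": 0},
    {"dx": 4, "dy": 0, "dz": 0, "yaw": 0},
    {"dx": 4, "dy": 0, "dz": 0, "yaw": 0},
    {"dx": 4, "dy": 0, "dz": 0, "yaw": 0},
    {"dx": 4, "dy": 0, "dz": 0, "yaw": 0},
    {"dx": 4, "dy": 0, "dz": 0, "yaw": 0},
    {"dx": 4, "dy": 0, "dz": 0, "yaw": 0},
  ],
)

```text
time: 9.2
tcp_pos: [0.5577, -0.1257, 0.0263]
tcp_rot: [-2.361, -2.072, 0.0]
ft_force: [0.3, -1.1, 0.3]
gripper_width: 0.0353
gripper_force: 0.6
```

```bash
python3 - <<'E'
from h import *
tcp();y=gauge(np.array(r.get_state()["tcp_pos"][:2])*1000)[1]+61
blockfit("side",[0,y,0]);blockfit("top",[0,y,0])
im=r.capture("top"); a=im[140:260,220:340];b=r.capture("side")[110:230,200:320]
cv2.imwrite("pics/c3.png",np.hstack([cv2.resize(a,(400,400)),cv2.resize(b,(400,400))])[...,::-1])
E
```

```text
tcp gauge [   1.2 -192. ] z 26.3 ang 0.05 t 9.2
side block [  -0.55 -135.11    0.74] cost 23.59
top block [  -2.56 -128.47    0.51] cost 31.68
```

View pics/c3.png

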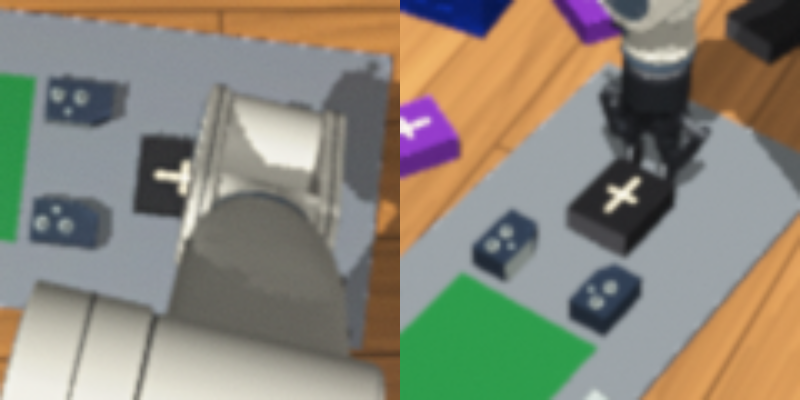

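The block is square to the gap, about 2 mm to the near side, with y about -131. Steering slightly to +x while pushing.

Call:
carry_out(
  steps=[
    {"dx": 3, "dy": 0.3, "dz": 0, "yaw": 0},
    {"dx": 3, "dy": 0.3, "dz": 0, "yaw": 0},
    {"dx": 3, "dy": 0.3, "dz": 0, "yaw": 0},
    {"dx": 3, "dy": 0.3, "dz": 0, "yaw": 0},
    {"dx": 3, "dy": 0.3, "dz": 0, "yaw": 0},
    {"dx": 3, "dy": 0.2, "dz": 0, "yaw": 0},
    {"dx": 3, "dy": 0, "dz": 0, "yaw": 0},
    {"dx": 3, "dy": 0, "dz": 0, "yaw": 0},
    {"dx": 3, "dy": 0, "dz": 0, "yaw": 0},
    {"dx": 3, "dy": 0, "dz": 0, "yaw": 0},
    {"dx": 3, "dy": 0, "dz": 0, "yaw": 0},
    {"dx": 3, "dy": 0, "dz": 0, "yaw": 0},
  ],
)

```text
time: 10.6
tcp_pos: [0.5641, -0.0903, 0.0263]
tcp_rot: [-2.361, -2.072, 0.0]
ft_force: [0.2, -1.2, -0.4]
gripper_width: 0.0351
gripper_force: 0.5
```

```bash
python3 - <<'E'
from h import *
tcp();y=gauge(np.array(r.get_state()["tcp_pos"][:2])*1000)[1]+61
blockfit("side",[0,y,0])
im=r.capture("top"); a=im[150:240,210:300];b=r.capture("side")[130:220,200:290]
cv2.imwrite("pics/c4.png",np.hstack([cv2.resize(a,(400,400)),cv2.resize(b,(400,400))])[...,::-1])
E
```

```text
tcp gauge [   2.9 -156.1] z 26.3 ang 0.05 t 10.6
side block [  1.27 -98.96   1.18] cost 25.95
```

View pics/c4.png

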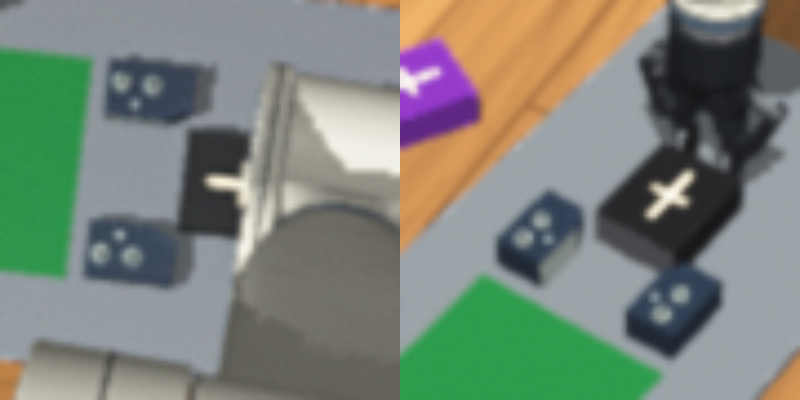

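The block now sits at the lead-in, centred to within about 1 mm. Continuing slowly and watching the force.

Call:
carry_out(
  steps=[
    {"dx": 2, "dy": 0, "dz": 0, "yaw": 0},
    {"dx": 2, "dy": 0, "dz": 0, "yaw": 0},
    {"dx": 2, "dy": 0, "dz": 0, "yaw": 0},
    {"dx": 2, "dy": 0, "dz": 0, "yaw": 0},
    {"dx": 2, "dy": 0, "dz": 0, "yaw": 0},
    {"dx": 2, "dy": 0, "dz": 0, "yaw": 0},
    {"dx": 2, "dy": 0, "dz": 0, "yaw": 0},
    {"dx": 2, "dy": 0, "dz": 0, "yaw": 0},
    {"dx": 2, "dy": 0, "dz": 0, "yaw": 0},
    {"dx": 2, "dy": 0, "dz": 0, "yaw": 0},
  ],
)

```text
time: 11.75
tcp_pos: [0.5668, -0.0707, 0.0263]
tcp_rot: [2.361, 2.072, 0.0]
ft_force: [0.8, -0.7, -0.0]
gripper_width: 0.0353
gripper_force: 0.4
```

Call:
carry_out(
  steps=[
    {"dx": 1, "dy": 0, "dz": 0, "yaw": 0},
    {"dx": 1, "dy": 0, "dz": 0, "yaw": 0},
    {"dx": 1, "dy": 0, "dz": 0, "yaw": 0},
    {"dx": 1, "dy": 0, "dz": 0, "yaw": 0},
    {"dx": 1, "dy": 0, "dz": 0, "yaw": 0},
    {"dx": 1, "dy": 0, "dz": 0, "yaw": 0},
    {"dx": 1, "dy": 0, "dz": 0, "yaw": 0},
    {"dx": 1, "dy": 0, "dz": 0, "yaw": 0},
  ],
)

```text
time: 12.55
tcp_pos: [0.5677, -0.0628, 0.0263]
tcp_rot: [2.361, 2.072, 0.0]
ft_force: [0.8, -1.2, 0.6]
gripper_width: 0.0351
gripper_force: 0.7
```

Call:
carry_out(
  steps=[
    {"dx": 1, "dy": 0, "dz": 0, "yaw": 0},
    {"dx": 1, "dy": 0, "dz": 0, "yaw": 0},
    {"dx": 1, "dy": 0, "dz": 0, "yaw": 0},
    {"dx": 1, "dy": 0, "dz": 0, "yaw": 0},
  ],
)

```text
time: 12.95
tcp_pos: [0.5682, -0.0588, 0.0263]
tcp_rot: [2.361, 2.072, 0.0]
ft_force: [0.7, -1.7, 1.4]
gripper_width: 0.0353
gripper_force: 0.7
```

```bash
python3 - <<'E'
from h import *
tcp();y=gauge(np.array(r.get_state()["tcp_pos"][:2])*1000)[1]+59
blockfit("side",[0,y,0])
im=r.capture("top"); a=im[150:240,200:290];b=r.capture("side")[130:220,190:280]
cv2.imwrite("pics/c5.png",np.hstack([cv2.resize(a,(400,400)),cv2.resize(b,(400,400))])[...,::-1])
E
```

```text
tcp gauge [   2.9 -124.3] z 26.3 ang 0.05 t 12.95
side block [  1.21 -65.91   0.3 ] cost 28.18
```

View pics/c5.png

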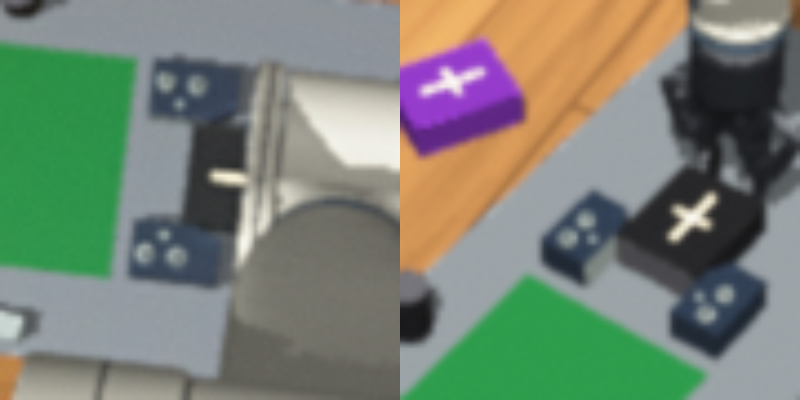

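The block's front is inside the parallel gap and moving freely at low force. Continuing.

Call:
carry_out(
  steps=[
    {"dx": 2, "dy": 0, "dz": 0, "yaw": 0},
    {"dx": 2, "dy": 0, "dz": 0, "yaw": 0},
    {"dx": 2, "dy": 0, "dz": 0, "yaw": 0},
    {"dx": 2, "dy": 0, "dz": 0, "yaw": 0},
    {"dx": 2, "dy": 0, "dz": 0, "yaw": 0},
    {"dx": 2, "dy": 0, "dz": 0, "yaw": 0},
    {"dx": 2, "dy": 0, "dz": 0, "yaw": 0},
    {"dx": 2, "dy": 0, "dz": 0, "yaw": 0},
  ],
)

```text
time: 13.9
tcp_pos: [0.5703, -0.0428, 0.0263]
tcp_rot: [-2.361, -2.072, 0.0]
ft_force: [0.7, -0.5, -0.3]
gripper_width: 0.0351
gripper_force: 0.5
```

Call:
carry_out(
  steps=[
    {"dx": 2, "dy": 0, "dz": 0, "yaw": 0},
    {"dx": 2, "dy": 0, "dz": 0, "yaw": 0},
    {"dx": 2, "dy": 0, "dz": 0, "yaw": 0},
    {"dx": 2, "dy": 0, "dz": 0, "yaw": 0},
    {"dx": 2, "dy": 0, "dz": 0, "yaw": 0},
    {"dx": 2, "dy": 0, "dz": 0, "yaw": 0},
    {"dx": 2, "dy": 0, "dz": 0, "yaw": 0},
    {"dx": 2, "dy": 0, "dz": 0, "yaw": 0},
    {"dx": 2, "dy": 0, "dz": 0, "yaw": 0},
    {"dx": 2, "dy": 0, "dz": 0, "yaw": 0},
  ],
)

```text
time: 14.9
tcp_pos: [0.5729, -0.023, 0.0263]
tcp_rot: [-2.361, -2.072, -0.0]
ft_force: [-1.2, -0.8, -0.6]
gripper_width: 0.0354
gripper_force: 0.5
```

Call:
carry_out(
  steps=[
    {"dx": 2, "dy": 0, "dz": 0, "yaw": 0},
    {"dx": 2, "dy": 0, "dz": 0, "yaw": 0},
    {"dx": 2, "dy": 0, "dz": 0, "yaw": 0},
    {"dx": 2, "dy": 0, "dz": 0, "yaw": 0},
    {"dx": 2, "dy": 0, "dz": 0, "yaw": 0},
    {"dx": 2, "dy": 0, "dz": 0, "yaw": 0},
    {"dx": 2, "dy": 0, "dz": 0, "yaw": 0},
    {"dx": 2, "dy": 0, "dz": 0, "yaw": 0},
    {"dx": 2, "dy": 0, "dz": 0, "yaw": 0},
    {"dx": 2, "dy": 0, "dz": 0, "yaw": 0},
  ],
)

```text
time: 15.9
tcp_pos: [0.5755, -0.0032, 0.0263]
tcp_rot: [-2.361, -2.072, 0.0]
ft_force: [0.5, -1.4, -0.5]
gripper_width: 0.0356
gripper_force: 0.5
```

Call:
carry_out(
  steps=[
    {"dx": 3, "dy": 0, "dz": 0, "yaw": 0},
    {"dx": 3, "dy": 0, "dz": 0, "yaw": 0},
    {"dx": 3, "dy": 0, "dz": 0, "yaw": 0},
    {"dx": 3, "dy": 0, "dz": 0, "yaw": 0},
    {"dx": 3, "dy": 0, "dz": 0, "yaw": 0},
    {"dx": 3, "dy": 0, "dz": 0, "yaw": 0},
    {"dx": 3, "dy": 0, "dz": 0, "yaw": 0},
    {"dx": 3, "dy": 0, "dz": 0, "yaw": 0},
    {"dx": 3, "dy": 0, "dz": 0, "yaw": 0},
    {"dx": 3, "dy": 0, "dz": 0, "yaw": 0},
  ],
)

```text
time: 16.9
tcp_pos: [0.5794, 0.0267, 0.0263]
tcp_rot: [-2.361, -2.072, -0.0]
ft_force: [0.3, -1.6, -0.5]
gripper_width: 0.0354
gripper_force: 0.5
```

Call:
carry_out(
  steps=[
    {"dx": 3, "dy": 0, "dz": 0, "yaw": 0},
    {"dx": 3, "dy": 0, "dz": 0, "yaw": 0},
    {"dx": 3, "dy": 0, "dz": 0, "yaw": 0},
    {"dx": 3, "dy": 0, "dz": 0, "yaw": 0},
    {"dx": 3, "dy": 0, "dz": 0, "yaw": 0},
    {"dx": 3, "dy": 0, "dz": 0, "yaw": 0},
    {"dx": 3, "dy": 0, "dz": 0, "yaw": 0},
    {"dx": 3, "dy": 0, "dz": 0, "yaw": 0},
    {"dx": 3, "dy": 0, "dz": 0, "yaw": 0},
    {"dx": 3, "dy": 0, "dz": 0, "yaw": 0},
  ],
)

```text
time: 17.9
tcp_pos: [0.5833, 0.0564, 0.0263]
tcp_rot: [-2.361, -2.072, 0.0]
ft_force: [-0.2, -1.4, -0.3]
gripper_width: 0.0352
gripper_force: 0.5
```

Call:
carry_out(
  steps=[
    {"dx": 3, "dy": 0, "dz": 0, "yaw": 0},
    {"dx": 3, "dy": 0, "dz": 0, "yaw": 0},
    {"dx": 3, "dy": 0, "dz": 0, "yaw": 0},
    {"dx": 3, "dy": 0, "dz": 0, "yaw": 0},
    {"dx": 3, "dy": 0, "dz": 0, "yaw": 0},
    {"dx": 3, "dy": 0, "dz": 0, "yaw": 0},
    {"dx": 3, "dy": 0, "dz": 0, "yaw": 0},
    {"dx": 3, "dy": 0, "dz": 0, "yaw": 0},
    {"dx": 3, "dy": 0, "dz": 0, "yaw": 0},
    {"dx": 3, "dy": 0, "dz": 0, "yaw": 0},
  ],
)

```text
time: 18.9
tcp_pos: [0.5871, 0.0861, 0.0263]
tcp_rot: [-2.361, -2.072, 0.0]
ft_force: [0.8, -0.1, -0.1]
gripper_width: 0.0352
gripper_force: 0.5
```

Call:
carry_out(
  steps=[
    {"dx": 3, "dy": 0, "dz": 0, "yaw": 0},
    {"dx": 3, "dy": 0, "dz": 0, "yaw": 0},
    {"dx": 3, "dy": 0, "dz": 0, "yaw": 0},
    {"dx": 3, "dy": 0, "dz": 0, "yaw": 0},
    {"dx": 3, "dy": 0, "dz": 0, "yaw": 0},
    {"dx": 2, "dy": 0, "dz": 0, "yaw": 0},
    {"dx": 1, "dy": 0, "dz": 0, "yaw": 0},
    {"dx": 0, "dy": 0, "dz": 0, "yaw": 0},
    {"dx": -4, "dy": 0, "dz": 0, "yaw": 0},
    {"dx": -4, "dy": 0, "dz": 0, "yaw": 0},
    {"dx": 0, "dy": 0, "dz": 0, "yaw": 0},
  ],
)

```text
time: 20.0
tcp_pos: [0.5883, 0.0952, 0.0263]
tcp_rot: [-2.362, -2.072, 0.0]
ft_force: [-0.5, -0.8, -0.8]
gripper_width: 0.0352
gripper_force: 0.0
```

```bash
python3 - <<'E'
from h import *
tcp();blockfit("side",[0,100,0])
im=r.capture("top"); a=im[130:250,150:270];b=r.capture("side")[150:270,150:270]
cv2.imwrite("pics/c6.png",np.hstack([cv2.resize(a,(400,400)),cv2.resize(b,(400,400))])[...,::-1])
E
```

```text
tcp gauge [ 2.6 31. ] z 26.3 ang 0.01 t 20.0
side block [ 1.23 99.26  0.23] cost 15.48
```

View pics/c6.png

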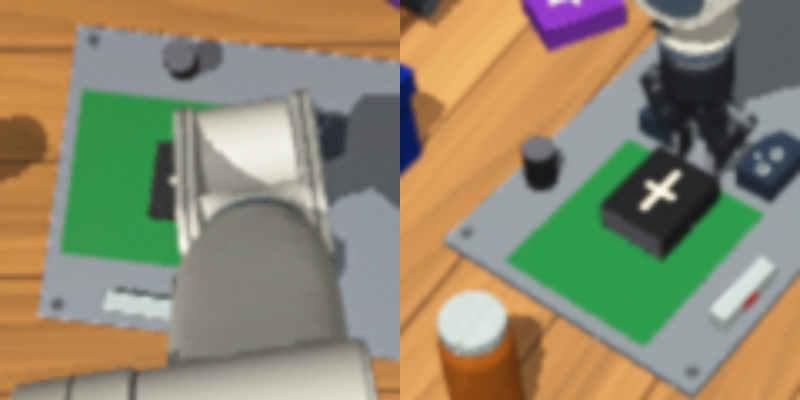

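The block is on the field at y about 99 mm (rear edge about 49, field starts at 40), straight. The stub and master are untouched. Raising clear and handing in.

Call:
carry_out(
  steps=[
    {"dx": 0, "dy": 0, "dz": -15, "yaw": 0},
    {"dx": 0, "dy": 0, "dz": -30, "yaw": 0},
    {"dx": 0, "dy": 0, "dz": -40, "yaw": 0},
    {"dx": 0, "dy": 0, "dz": -40, "yaw": 0},
    {"dx": 0, "dy": 0, "dz": 0, "yaw": 0},
    {"dx": 0, "dy": 0, "dz": 0, "yaw": 0},
  ],
)

```text
time: 20.75
tcp_pos: [0.5892, 0.096, 0.1533]
tcp_rot: [2.36, 2.071, 0.004]
ft_force: [-0.7, -0.0, -1.2]
gripper_width: 0.0354
gripper_force: 0.0
```

```bash
python3 - <<'E'
from h import *
tcp();blockfit("side",[0,99,0]);print(r.job_done())
E
```

```text
tcp gauge [ 3.4 31.9] z 153.3 ang 0.06 t 20.75
side block [9.800e-01 9.879e+01 4.000e-02] cost 20.09
the job is handed in; nothing more can be done
None
```

I pushed the block flat and lengthways through the gap onto the green field, where it lies straight about 99 mm past the gap's middle; the job is handed in at about 21 s, with no verdict returned.

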